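Empty the grinding jar and press it home in the mill clamp

ROBOT

A 6-joint arm with a two-finger parallel gripper is mounted at the origin on a cart in front of the work surface, level with it; the furniture and walls round the work are solid. World frame = base frame: x ahead of the robot, y to its left, z up, the work surface at z = 0. Lengths are in m, angles in degrees, forces in N, time in s.
With the tool pointing down it reaches from about 0.25 to 0.725 m from the base axis. Payload 9.7 kg.
Tool frame: the origin (TCP) lies between the finger pads; the fingertips stand 19 mm ahead of it and the grasp point (between the pads) is the TCP; z points along the fingers, y is the line along which they close (so a half turn about z gives the same grasp; the last joint's range is limited). The gripper opens to 85 mm and grips with 20 to 120 N. Pads are 22 mm wide; open, the fingers measure 114 mm over their backs; the gripper's body (76 mm by 85 mm) begins 54 mm behind the grasp point. The pads swing forward as they close: fully open they stand 13 mm farther back than shut.
Start: joints at [-70.531, 4.979, 10.078, 95.1, 0, 90], TCP at [0.183, -0.519, 0.25] pointing down, gripper open.
Joint ranges: [-179.16, 179.16], [-48.56, 103.87], [-65.8, 70.77], [-126.05, 130.52], [-82.76, 87.17], [-180, 180]. Speed limits (degrees/s): [127.2, 127.2, 147.25, 180, 180, 180].

INTERFACE

Orientations are given as [roll, pitch, yaw] about the fixed x, y, z axes, in that order (R = Rz(yaw) Ry(pitch) Rx(roll)).
In Python, from workcell import telemetry, camera, calibration, workorder gives the robot as it stands.
- The arm moves only by the tool play_rows, never from a script. Its argument "increments" is a list of rows, each a list of 3 entries, a list of its own where there are three numbers: the shift along the tool's x, y, z in mm, then the turn, a rotation vector about the tool's x, y, z in degrees, then the closure, from 0 (fully open) to 1 (shut). In form: [[[x, y, z], [ax, ay, az], jaw], ...]. A call has 1 to 20 rows; each row is the pose to reach, as a shift and turn from the pose commanded when the call began, along the tool's axes at that moment; what a row does not reach only later rows make up. A row lasts 1/10 s, in which the tool goes at most 50 mm and 8.59 degrees, less where a joint would pass 70% of its speed; a pose out of reach is approached as far as the arm can. A call with a gripper value outside its range is refused whole. The fingers move at their own pace and stop on an object; "grip_force" is the grip in N (left out, the last holds). Time passes only in rows, so rows that repeat a pose let the fingers close. It gives the time, the measured TCP pose, the force, the opening and the grip force at its end, in the units of the state.
- telemetry.get_obs(): the state, without advancing time (a new reading comes with each control period).
- camera(name): name is "scene" or "top"; returns (picture, depth): 400x640x3 uint8, red, green, blue; 400x640 float32, m along the optical axis (not along the pixel's ray), 0 where there is no reading.
- calibration(name): a dict with "vertical_fov" (degrees; the focal length in pixels is half the picture's height over the tangent of half this angle, whatever the lens; pixels are square), "cx", "cy" (the principal point, pixels), "k1" (the pictures are not rectified: a ray, as slopes to the right and down, at radius r is drawn at 1 + k1 r^2 times it, then the intrinsics apply), "rvec" (rotation vector, rad) and "tvec" (3), from world to camera coordinates, as OpenCV has them. Camera axes: x right, y down, z forward; pixel columns grow to the right and rows downward; lengths in m; the calibration is good to about 2 mm. A picture is of the moment at which its call begins. calibration takes no time and is no camera call.
- workorder.job_done(): hands the job in; it is judged then, once.
The state is a dict: "time": time; "q": joint angles; "qd": joint speeds; "joint_efforts": joint torques, N m; "ee_pos": TCP position; "tcp_rot": TCP orientation; "wrist_force": force on the tool from outside, world axes, zero at the start; "torque": the same for the moment, N m; "opening": finger opening in m; "grasp_force": force on a finger pad.
Only numpy, scipy, OpenCV 4.12 (cv2) and the standard library are available. Lean on these libraries where they do the work, as an engineer would, in place of code of your own. Each camera call takes 0.05 s, during which the arm holds its last target. There are 200 camera calls.

TASK

Pick up the small steel grinding jar and tip it over the aluminium tray so that all three grinding balls end up in the tray, then stand the jar upright on the base plate of the clamp station. Slide it against the spring plunger, without forcing it, until its collar beds firmly on both stop pins, and finish while still holding the jar there with the gripper: the plunger pushes it back if you let go. Leave the vial, the dish and the mug where they are.

Things in the scene. Friction and masses are not known exactly. Their poses are not given: they have to be found in the camera images.
- jar: open round steel jar, 50 mm high, about 0.18 kg, at first upright with three balls in it; origin at the centre of its underside, z out of the mouth. Foot 40 mm diameter, tapering outwards; a straight collar of 60 mm diameter from 32 mm up to the rim (grip it there). Inside a smooth cone, 10 degrees from the axis, mouth 52 mm, floor 4 mm thick: balls roll out when tipped 90 degrees or a bit more
- ball_0_center (a point): centre of a white ceramic grinding ball, 14 mm diameter, 11 g
- ball_1_center (a point): centre of the second ball, the same
- ball_2_center (a point): centre of the third ball, the same
- tray: open aluminium tray, fixed to the desk, outside 150 x 150 mm and 32 mm high, walls and floor 4 mm; origin at the centre of its underside, x and y along its sides
- station: clamp station, fixed: base plate 8 mm thick with a grey block at one end. Origin on the desk; +x (level) is the pushing direction, from the open end to the block. Plate x -90 to 85, y -55 to 55 mm; block x 56 to 84, y -45 to 45 mm, top 70 mm above the desk. Plunger (middle) and stop pins stick out of the block towards -x, axes 41 mm above the plate. Screw heads 2.5 mm high near its corners
- stops: the two fixed steel stop pins of the station, 10 mm thick with round ends, at y = -20 and +20 mm in the station's frame, reaching out to x = 25 mm; this body's frame is that of the station. The round collar beds between their ends in the manner of a V
- seat (a point): where the centre of the jar's underside is when it stands on the plate, bedded on both stop pins (on the plate's top, 1.3 mm from the station's origin along its x); axes as the station's
- plunger_tip (a point): middle of the plunger's flat end, 16 mm across; free, it is 16 mm ahead of the seat in the pushing direction
- plunger (a joint): how far the plunger is pushed in, m: 0 free, about 0.014 when a jar beds on both stop pins (it could go to 0.018). Spring: about 3 N when first touched, 8 N at 0.014
- amber_vial: brown vial with a white cap, 28 mm diameter, 64 mm high, standing; bystander, origin at the centre of its underside
- petri_1: round flat dish, 60 mm diameter, 15 mm high; bystander, origin at the centre of its underside
- mug_1: blue and white mug, 78 mm across, 92 mm high; bystander, origin on its underside, below the mug and its handle together
Not all that is in view belongs to the job. Several things look just like the jar: the one meant starts farthest from the robot's base.

How it is judged (in metres and radians):
On the way, in this order (a step that is already met when the one before it is completed fails the run):
1. the jar is tipped by more than 45 degrees within 150 mm of the tray's middle (angle between jar's own z axis and vertical above 0.8 rad and horizontal distance between jar and tray below 0.15 m), for 0.05 s.
2. all three balls are in the tray (x of ball_0_center in the frame of tray between -0.072 and 0.072 m and y of ball_0_center in the frame of tray between -0.072 and 0.072 m and z of each of ball_0_center, ball_1_center, ball_2_center in the frame of tray below 0.03 m and x of ball_1_center in the frame of tray between -0.072 and 0.072 m and y of ball_1_center in the frame of tray between -0.072 and 0.072 m and x of ball_2_center in the frame of tray between -0.072 and 0.072 m and y of ball_2_center in the frame of tray between -0.072 and 0.072 m), for 0.2 s.
3. the jar stands upright on the station's base plate, still clear of the plunger (angle between jar's own z axis and vertical below 0.15 rad and z of jar in the frame of seat between -0.004 and 0.006 m and x of jar in the frame of seat above -0.1 m and y of jar in the frame of seat between -0.05 and 0.05 m and value of joint plunger below 0.004 m), for 0.1 s.
At the end, for the whole second after the job is handed in: All balls in the tray; jar upright (7 degrees) on the base plate (within 5 mm), centred within 3.5 mm of the seat, plunger in by more than 12 mm, jar on the stop pins with over 1 N, gripper still touching the jar with over 2 N, all still (all of step 2 and value of joint plunger above 0.012 m and horizontal distance between jar and seat below 0.0035 m and contact force between jar and stops above 1 N and contact force between the fingers and jar above 2 N and angle between jar's own z axis and vertical below 0.12 rad and z of jar in the frame of seat between -0.004 and 0.005 m and linear speed of jar below 0.02 m/s); the arm keeps its last pose, push and grip.
It fails at once if the jar is forced against the stop pins with more than 45 N (contact force between jar and stops above 45 N).
It fails at once if the vial, the dish or the mug is moved by more than 20 mm or tipped over (distance of any of amber_vial, petri_1, mug_1 from where it was at the start of the episode above 0.02 m or angle between any of amber_vial, mug_1's own z axis and vertical above 0.6 rad).
It also fails if it takes over 58 s, if anything falls off the work surface, if the arm or the gripper's body presses on something with over 40 N, if the wrist force passes 120 N, or if a joint passes its speed limit or range.

## Working session

There is one attempt and no reset: what is moved stays moved. The work goes in short steps, Python scripts to look and compute and a tool call to move; the robot and the scene stay as the last step left them, time stands still between calls to the robot, and variables do not carry over. Pictures are saved under pics/ and viewed, at most 10 in all, crops included, and the job is handed in when it is done.

Besides the shell and the picture viewer there is one more tool, called after ">>>" as name(argument=value, ...), one argument or row to a line, values as JSON. play_rows: Moves the arm, as the interface text tells. Its arguments: {"type":"object","properties":{"increments":{"type":"array"},"grip_force":{"type":"number"}},"required":["increments"]}

```bash
ls; mkdir -p pics
cat > h.py <<'E'
import numpy as np, cv2
from scipy.spatial.transform import Rotation as Ro
from workcell import telemetry, camera, calibration, workorder
def cal(n):
    c=calibration(n); f=200/np.tan(np.radians(c["vertical_fov"]/2))
    K=np.array([[f,0,c["cx"]],[0,f,c["cy"]],[0,0,1]]); D=np.array([c["k1"],0,0,0.])
    return K,D,np.array(c["rvec"],float).ravel(),np.array(c["tvec"],float).ravel()
def rays(n,uv):
    K,D,r,t=cal(n); R=cv2.Rodrigues(r)[0]
    s=cv2.undistortPoints(np.array(uv,float).reshape(-1,1,2),K,D).reshape(-1,2)
    d=np.c_[s,np.ones(len(s))]@R
    return -R.T@t,d
def onz(n,uv,z):
    o,d=rays(n,uv); return o+d*((z-o[2])/d[:,2])[:,None]
def ondepth(n,uv,dep):
    o,d=rays(n,uv); return o+d*np.array([dep[int(round(v)),int(round(u))] for u,v in uv])[:,None]
def proj(n,p):
    K,D,r,t=cal(n); return cv2.projectPoints(np.array(p,float).reshape(-1,1,3),r,t,K,D)[0].reshape(-1,2)
def cloud(n,dep):
    uv=np.stack(np.meshgrid(np.arange(640),np.arange(400)),-1).reshape(-1,2)
    o,d=rays(n,uv); P=(o+d*dep.reshape(-1,1)).reshape(400,640,3); P[dep==0]=np.nan; return P
E
python3 - <<'E'
from h import *
for n in("scene","top"):
    p,d=camera(n); cv2.imwrite(f"pics/{n}0.png",p[:,:,::-1]); np.savez(f"{n}0.npz",p=p,d=d)
    print(n,calibration(n),rays(n,[[320,200]]),(d==0).mean())
print(telemetry.get_obs())
E
```

```text
pics
scene {'vertical_fov': 55.18510067065801, 'cx': 319.2431681179627, 'cy': 198.54830395010288, 'k1': 0.021044956145069887, 'rvec': array([ 2.20218871,  1.16017194, -0.40536812]), 'tvec': array([-0.30522928, -0.3564517 ,  1.37894263])} (array([ 1.11977006, -0.41676411,  0.83314357]), array([[-0.51827428,  0.37301174, -0.7695923 ]])) 0.004
top {'vertical_fov': 55.07699692739239, 'cx': 318.5074088262104, 'cy': 194.61603194866166, 'k1': -0.06247927783256315, 'rvec': array([ 2.11694976, -2.1561044 ,  0.20548737]), 'tvec': array([-0.03645525,  0.56408126,  0.99846758])} (array([ 0.38003026, -0.02844479,  1.08223013]), array([[ 0.16091543, -0.02114726, -0.98684912]])) 0.004171875
{'time': 0.1, 'q': array([-7.05297127e+01,  5.00980598e+00,  1.00408161e+01,  9.51021708e+01,
        1.68326288e-03,  9.00022339e+01]), 'qd': array([ 0.04167429, -0.05470141,  0.13704233, -0.0365675 ,  0.01036838,
       -0.041937  ]), 'joint_efforts': array([ 1.79838513e-03, -5.21562016e+01,  4.65654588e+01,  1.61108334e-02,
        8.28931206e-05,  1.72584592e-06]), 'ee_pos': array([ 0.18326947, -0.51836777,  0.24965247]), 'tcp_rot': array([-1.79928839e+02, -1.68048715e-03,  1.94680513e+01]), 'wrist_force': array([-0.20345205, -0.1812903 , -0.02589902]), 'torque': array([-0.00355918, -0.00068062,  0.02245391]), 'grasp_force': 0.0, 'opening': 0.08553662599662436}
```

View pics/scene0.png

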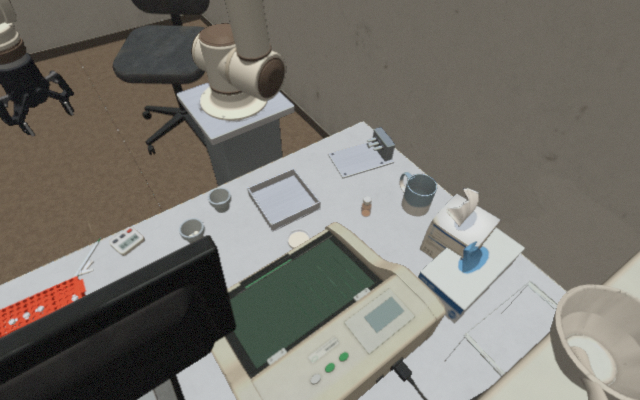

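View pics/top0.png

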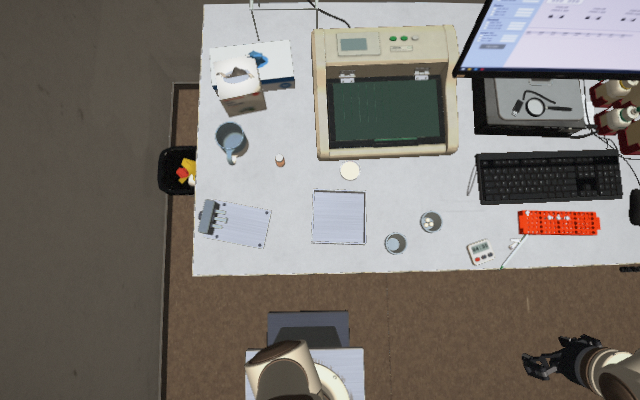

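The top view shows two jars: (430,222) with balls inside, which is farther from the base, and (395,243). The tray is near (339,217) and the station near (236,223) with its block at the left end. The vial is at (280,160), the dish at (349,171) and the mug at (231,140).

```bash
cat > m.py <<'E'
from h import *
C={}
for n in("scene","top"):
    z=np.load(f"{n}0.npz"); C[n]=(z["p"],z["d"],cloud(n,z["d"]))
def circ(P):
    A=np.c_[P[:,:2],np.ones(len(P))]; s=np.linalg.lstsq(A,(P[:,:2]**2).sum(1),rcond=None)[0]
    c=s[:2]/2; return c,np.sqrt(s[2]+c@c)
for name,g in dict(jarA=(430,222),jarB=(395,243),vial=(280,160),petri=(349,171),mug=(231,140)).items():
    g0=onz("top",[g],0.03)[0]
    for n in C:
        P=C[n][2]; m=(np.hypot(P[...,0]-g0[0],P[...,1]-g0[1])<.06)&(P[...,2]>.008)&(P[...,2]<.12)
        Q=P[m]; 
        if len(Q)<10: print(name,n,len(Q)); continue
        zt=np.percentile(Q[:,2],97); T=Q[Q[:,2]>zt-.005]
        print(name,n,len(Q),"ztop",zt.round(4),"mean",T.mean(0).round(4),"ext",np.ptp(Q,axis=0).round(3),circ(T))
for n in C:
    P=C[n][2]
    # tray rim
    c=onz("top",[(339,217)],.0)[0]
    for nm,c,r,zl,zh in (("tray",c,.115,.022,.045),("plate",onz("top",[(236,223)],0)[0],.12,.004,.0125),("block",onz("top",[(206,217)],.07)[0],.07,.06,.08)):
        m=(np.hypot(P[...,0]-c[0],P[...,1]-c[1])<r)&(P[...,2]>zl)&(P[...,2]<zh)
        m=cv2.morphologyEx(m.astype(np.uint8),cv2.MORPH_OPEN,np.ones((2,2)))>0
        Q=P[m]; rc=cv2.minAreaRect(Q[:,:2].astype(np.float32)*1000)
        print(n,nm,len(Q),"z",np.median(Q[:,2]).round(4),rc)
# table z check
    for g in ((0.35,-.2),(.35,.0),(.3,.3)):
        u=proj(n,[[*g,0]])[0].round().astype(int); print(n,g,P[u[1],u[0]].round(4) if 0<=u[0]<640 and 0<=u[1]<400 else 0)
for nm in ("scene","top"):
    im=C[nm][0]
    g=[(350,90,480,190),(150,160,340,260)] if nm=="scene" else [(190,190,380,260),(380,200,450,260)]
    cr=[cv2.resize(im[b:d,a:c],None,fx=800/(c-a),fy=800/(c-a),interpolation=cv2.INTER_CUBIC)[:,:,::-1] for a,b,c,d in g]
    for i,x in enumerate(cr): cv2.imwrite(f"pics/{nm}_c{i}.png",x[:600])
E
python3 m.py
```

```text
jarA scene 479 ztop 0.0524 mean [ 0.4846 -0.354   0.0506] ext [0.06  0.061 0.045] (array([ 0.48529474, -0.35442132]), np.float64(0.027650186923668354))
jarA top 346 ztop 0.0525 mean [ 0.4836 -0.3559  0.0503] ext [0.077 0.064 0.046] (array([ 0.48384521, -0.35310043]), np.float64(0.0276565946671611))
jarB scene 434 ztop 0.0529 mean [ 0.431  -0.2524  0.0509] ext [0.062 0.058 0.046] (array([ 0.43042199, -0.2519113 ]), np.float64(0.027679290086173012))
jarB top 287 ztop 0.0529 mean [ 0.4264 -0.2545  0.0508] ext [0.059 0.06  0.047] (array([ 0.42730679, -0.25295613]), np.float64(0.027859892340589262))
vial scene 178 ztop 0.0664 mean [0.669  0.0601 0.0646] ext [0.028 0.025 0.059] (array([0.66870844, 0.06013008]), np.float64(0.00803742410744632))
vial top 103 ztop 0.0661 mean [0.6669 0.0603 0.0641] ext [0.022 0.025 0.057] (array([0.6667303 , 0.06013512]), np.float64(0.007654245695376853))
petri scene 518 ztop 0.05 mean [ 0.6817 -0.1345  0.0486] ext [0.111 0.079 0.044] (array([ 0.66462759, -0.13415483]), np.float64(0.026394911427051325))
petri top 657 ztop 0.0505 mean [ 0.6824 -0.1328  0.0487]
[... 675 characters left out ...]
65.4953308105469), (69.46965026855469, 603.3173828125), 43.475372314453125)
scene (0.35, -0.2) [ 0.0659 -0.1194 -0.307 ]
scene (0.35, 0.0) [ 0.3518 -0.0022  0.0011]
scene (0.3, 0.3) [-0.1175  0.662  -0.4238]
top tray 308 z nan ((504.9031066894531, -106.92605590820312), (154.27931213378906, 151.54942321777344), 86.87288665771484)
top plate 1906 z nan ((491.12738037109375, 182.09423828125), (170.1575927734375, 108.62393951416016), 77.96935272216797)
top block 375 z nan ((504.09942626953125, 253.03904724121094), (38.38957595825195, 94.57190704345703), 62.951499938964844)
top (0.35, -0.2) [ 0.3508 -0.201  -0.0023]
top (0.35, 0.0) [ 0.3496 -0.0004  0.001 ]
top (0.3, 0.3) [ 0.2452  0.5255 -0.7378]
```

View pics/top_c0.png

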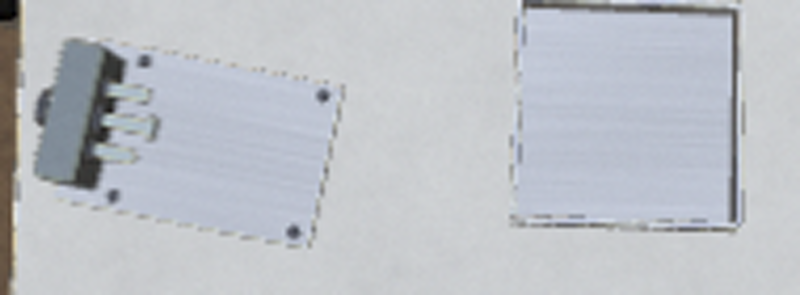

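The crop shows the block on the left with pins ending at crop (150,93) and (137,157). The plunger tip is at (157,127), four dark screws are at (145,62), (322,96), (113,196) and (293,232), and the tray is on the right.

View pics/scene_c0.png

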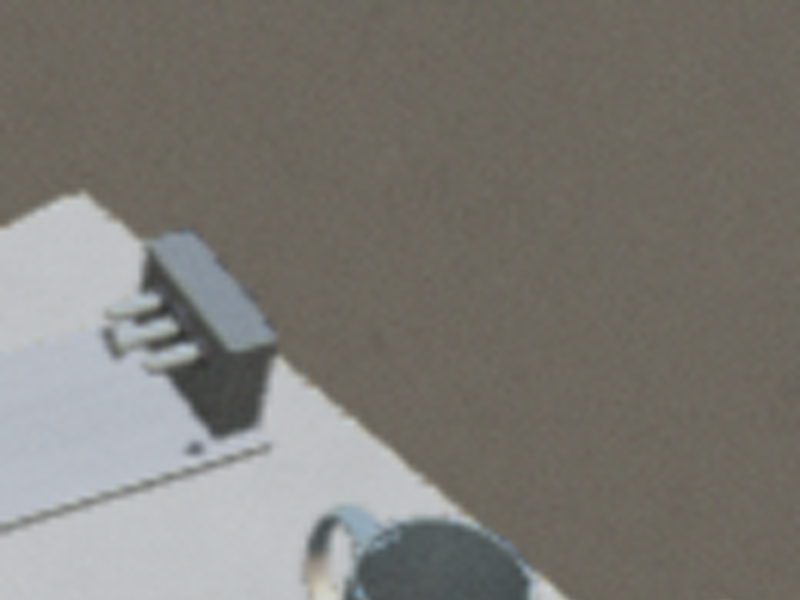

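```bash
cat > s.py <<'E'
from h import *
im=np.load("top0.npz")["p"]; g=cv2.cvtColor(im,cv2.COLOR_RGB2GRAY).astype(float)
k=800/190
def sub(g,u,v,r=3):
    u,v=int(round(u)),int(round(v)); w=g[v-r:v+r+1,u-r:u+r+1]; w=np.clip(np.median(w)-15-w,0,None)
    y,x=np.mgrid[v-r:v+r+1,u-r:u+r+1]; return (w*x).sum()/w.sum(),(w*y).sum()/w.sum()
S=np.array([sub(g,190+a/k-.4,190+b/k-.4) for a,b in((145,62),(322,96),(113,196),(293,232))])
W=onz("top",S,.0095); print(S.round(1),W.round(4))
for a,b in((0,1),(2,3),(0,2),(1,3)): d=W[a]-W[b]; print(np.linalg.norm(d).round(4),np.degrees(np.arctan2(d[1],d[0])))
px=lambda L:[(190+a/k-.4,190+b/k-.4) for a,b in L]
print("plate open corners",onz("top",px([(345,86),(310,247)]),.008))
print("pins,plunger",onz("top",px([(151,93),(138,156),(158,127)]),.049))
print("block top",onz("top",px([(68,38),(113,48),(35,178),(80,188)]),.07))
E
python3 s.py
```

```text
[[223.9 204.1]
 [266.3 212.2]
 [216.1 235.9]
 [259.3 244.9]] [[0.5478 0.2208 0.0095]
 [0.5227 0.1005 0.0095]
 [0.4583 0.2405 0.0095]
 [0.4316 0.1198 0.0095]]
0.1229 78.2116511302501
0.1236 77.52352365384021
0.0917 -12.396483619266528
0.0932 -11.986314979204925
plate open corners [[0.52887473 0.08590586 0.008     ]
 [0.4221131  0.10894514 0.008     ]]
pins,plunger [[0.52073095 0.20678453 0.049     ]
 [0.48014781 0.21429637 0.049     ]
 [0.49862139 0.20180147 0.049     ]]
block top [[0.5540163  0.25583847 0.07      ]
 [0.54708851 0.2268761  0.07      ]
 [0.465272   0.27401925 0.07      ]
 [0.4585895  0.24543201 0.07      ]]
```

The scene crop shows the plunger tip around crop (113,342), pin tips at (105,312) and (145,367), and the mug well clear. Next I'll cross-check the station against this view and plan the pick.

```bash
cat >> h.py <<'E'
def state():
    o=telemetry.get_obs(); return np.array(o["ee_pos"]),Ro.from_euler("xyz",o["tcp_rot"],degrees=True),o
def plan(pos,rpy):
    p,R,o=state(); T=Ro.from_euler("xyz",rpy,degrees=True)
    print("t",o["time"],"q",np.round(o["q"],1),"pos",p.round(4),"rpy",np.round(o["tcp_rot"],1))
    print("shift mm",(R.inv().apply(np.array(pos)-p)*1000).round(1),"turn",np.degrees((R.inv()*T).as_rotvec()).round(2))
E
python3 - <<'E'
from h import *
k=800/130
px=[(350+a/k-.4,90+b/k-.4) for a,b in((105,312),(145,367),(113,342))]
print(onz("scene",px,.049).round(4))
print(onz("scene",[(350+195/k-.4,90+449/k-.4)],.0095), "vs top screw .5478 .2208")
P=np.load("top0.npz"); c=cloud("top",P["d"])
# tray inner floor centre, from rim points
m=(np.abs(c[...,0]-.505)<.1)&(np.abs(c[...,1]+.105)<.1)&(c[...,2]>.025)&(c[...,2]<.04)
Q=c[m]; print("tray rim lo/hi",np.percentile(Q,[2,98],axis=0).round(4))
plan([.4846,-.3538,.15],[180,0,-36])
E
```

```text
[[0.4766 0.2173 0.049 ]
 [0.5186 0.2081 0.049 ]
 [0.496  0.2066 0.049 ]]
[[0.54803935 0.22194925 0.0095    ]] vs top screw .5478 .2208
tray rim lo/hi [[ 0.4281 -0.179   0.026 ]
 [ 0.5822 -0.0244  0.0364]]
t 0.1 q [-70.5   5.   10.   95.1   0.   90. ] pos [ 0.1833 -0.5184  0.2497] rpy [-179.9   -0.    19.5]
shift mm [338.9 -54.6  99.7] turn [-7.000e-02  3.000e-02  5.547e+01]
```

>>> play_rows(
  increments=[
    [[50,-8,10],[0,0,8],0],
    [[90,-15,25],[0,0,16],0],
    [[130,-22,35],[0,0,24],0],
    [[170,-28,45],[0,0,32],0],
    [[210,-34,55],[0,0,40],0],
    [[250,-40,65],[0,0,48],0],
    [[290,-47,80],[0,0,55],0],
    [[320,-52,92],[0,0,55.5],0],
    [[335,-54,98],[0,0,55.5],0],
    [[339,-54.6,99.7],[0,0,55.5],0],
    [[339,-54.6,99.7],[0,0,55.5],0],
    [[339,-54.6,99.7],[0,0,55.5],0],
  ],
)

```text
time: 1.3
ee_pos: [0.4839, -0.3549, 0.1512]
tcp_rot: [180.0, -0.0, -36.1]
wrist_force: [-0.4, -0.5, 0.7]
opening: 0.0852
grasp_force: 0.0
```

Run:
```python
from h import *
plan([.4846,-.3538,.04],[180,0,-36])
for n in("scene","top"):
    p,d=camera(n); np.savez(f"{n}1.npz",p=p,d=d)
    im=p[:,:,::-1]; 
    if n=="scene": cv2.imwrite("pics/s1.png",cv2.resize(im[130:300,100:330],None,fx=3,fy=3))
```

```text
t 1.3 q [-36.2  11.    5.8  84.8  -0.  179.8] pos [ 0.4839 -0.3549  0.1512] rpy [180.   -0.  -36.1]
shift mm [ -0.2  -1.3 111.2] turn [ 0.01 -0.03 -0.08]
```

View pics/s1.png

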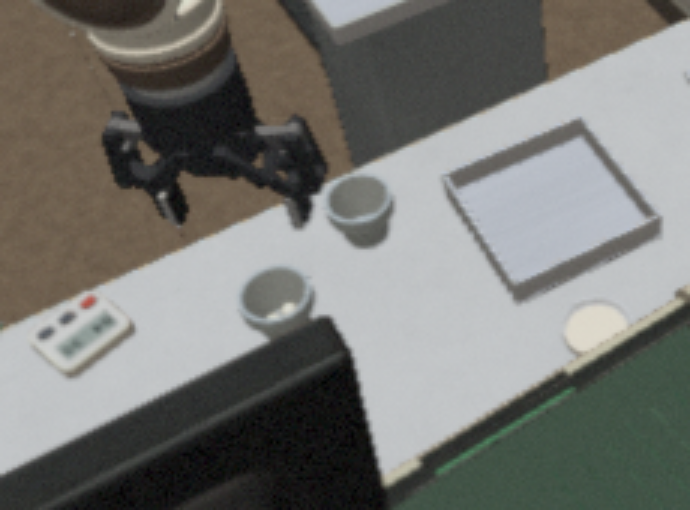

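The jar with balls is at crop (277,297), with the gripper above it. Joint 6 is almost at its limit, so I'll flip the tool half a turn to get j6 ≈ 0.

>>> play_rows(
  increments=[
    [[0,0,0],[0,0,-8],0],
    [[0,0,0],[0,0,-16],0],
    [[0,0,0],[0,0,-24],0],
    [[0,0,0],[0,0,-32],0],
    [[0,0,0],[0,0,-40],0],
    [[0,0,0],[0,0,-48],0],
    [[0,0,0],[0,0,-56],0],
    [[0,0,0],[0,0,-64],0],
    [[0,0,0],[0,0,-72],0],
    [[0,0,0],[0,0,-80],0],
    [[0,0,0],[0,0,-88],0],
    [[0,0,0],[0,0,-90],0],
  ],
)

```text
time: 2.6
ee_pos: [0.4841, -0.3548, 0.1512]
tcp_rot: [180.0, 0.0, 54.2]
wrist_force: [0.4, -0.1, -0.4]
opening: 0.0853
grasp_force: 0.0
```

>>> play_rows(
  increments=[
    [[0,0,0],[0,0,-8],0],
    [[0,0,0],[0,0,-16],0],
    [[0,0,0],[0,0,-24],0],
    [[0,0,0],[0,0,-32],0],
    [[0,0,0],[0,0,-40],0],
    [[0,0,0],[0,0,-48],0],
    [[0,0,0],[0,0,-56],0],
    [[0,0,0],[0,0,-64],0],
    [[0,0,0],[0,0,-72],0],
    [[0,0,0],[0,0,-80],0],
    [[0,0,0],[0,0,-88],0],
    [[0,0,0],[0,0,-90],0],
    [[0,0,0],[0,0,-90],0],
  ],
)

```text
time: 3.9
ee_pos: [0.4842, -0.3548, 0.1512]
tcp_rot: [-180.0, 0.0, 143.9]
wrist_force: [0.4, -0.2, -0.8]
opening: 0.0855
grasp_force: 0.0
```

```bash
python3 -c "
from h import *
plan([.4846,-.3538,.04],[180,0,144])"
```

```text
t 3.9 q [-36.2  11.    5.8  84.8  -0.   -0.2] pos [ 0.4842 -0.3548  0.1512] rpy [-180.     0.   143.9]
shift mm [  0.3   1.  111.2] turn [-0.    0.05 -0.08]
```

>>> play_rows(
  increments=[
    [[0,1,25],[0,0,0],0],
    [[0,1,55],[0,0,0],0],
    [[0,1,80],[0,0,0],0],
    [[0,1,97],[0,0,0],0],
    [[0,1,107],[0,0,0],0],
    [[0,1,110],[0,0,0],0],
    [[0,1,110],[0,0,0],0],
    [[0,1,110],[0,0,0],1],
    [[0,1,110],[0,0,0],1],
    [[0,1,110],[0,0,0],1],
    [[0,1,110],[0,0,0],1],
    [[0,1,110],[0,0,0],1],
    [[0,1,110],[0,0,0],1],
    [[0,1,110],[0,0,0],1],
    [[0,1,110],[0,0,0],1],
    [[0,1,110],[0,0,0],1],
  ],
  grip_force=50,
)

```text
time: 5.5
ee_pos: [0.486, -0.3537, 0.0421]
tcp_rot: [-180.0, 0.1, 144.0]
wrist_force: [-0.3, -1.1, 6.5]
opening: 0.0587
grasp_force: 54.7
```

>>> play_rows(
  increments=[
    [[0,0,-10],[0,0,0],1],
    [[0,0,-30],[0,0,0],1],
    [[0,0,-60],[0,0,0],1],
    [[0,0,-90],[0,0,0],1],
    [[0,0,-115],[0,0,0],1],
    [[0,0,-130],[0,0,0],1],
    [[0,0,-138],[0,0,0],1],
    [[0,0,-140],[0,0,0],1],
    [[0,0,-140],[0,0,0],1],
    [[0,0,-140],[0,0,0],1],
  ],
)

```text
time: 6.5
ee_pos: [0.485, -0.353, 0.1792]
tcp_rot: [-180.0, -0.1, 144.0]
wrist_force: [-0.3, -0.9, -2.7]
opening: 0.0588
grasp_force: 54.3
```

Run:
```python
from h import *
p,d=camera("scene")
u=proj("scene",[state()[0]])[0].astype(int); print(u)
cv2.imwrite("pics/s2.png",cv2.resize(p[max(u[1]-90,0):u[1]+90,max(u[0]-120,0):u[0]+120,::-1],None,fx=3,fy=3))
plan([.505,-.103,.18],[180,0,180-11.5])
```

```text
[177 193]
t 6.55 q [-36.1  11.1   9.   88.    0.   -0. ] pos [ 0.485  -0.353   0.1793] rpy [ 1.80e+02 -1.00e-01  1.44e+02]
shift mm [130.9 214.   -0.4] turn [  0.03  -0.11 -24.53]
```

View pics/s2.png

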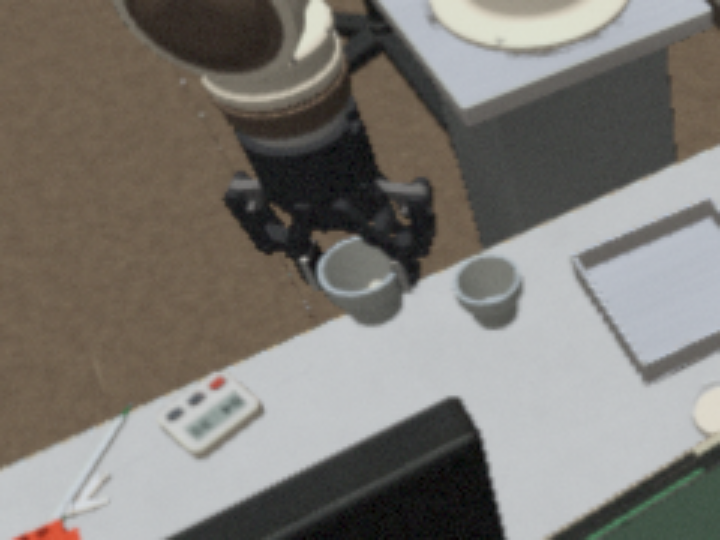

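The jar is held at crop (360,280) with the balls inside, and the lift worked. Next I'll move over the tray.

>>> play_rows(
  increments=[
    [[5,10,0],[0,0,-1],1],
    [[15,30,0],[0,0,-3],1],
    [[28,55,0],[0,0,-6],1],
    [[41,82,0],[0,0,-9],1],
    [[54,108,0],[0,0,-12],1],
    [[67,134,0],[0,0,-15],1],
    [[80,160,0],[0,0,-18],1],
    [[93,185,0],[0,0,-21],1],
    [[104,206,0],[0,0,-23],1],
    [[110,218,0],[0,0,-24.5],1],
    [[112,222,0],[0,0,-24.5],1],
    [[112,222,0],[0,0,-24.5],1],
  ],
)

```text
time: 7.75
ee_pos: [0.5253, -0.1076, 0.1805]
tcp_rot: [-180.0, -0.0, 168.5]
wrist_force: [0.2, 0.1, -2.1]
opening: 0.0586
grasp_force: 54.3
```

>>> play_rows(
  increments=[
    [[0,0,0],[0,-4,0],1],
    [[0,0,0],[0,-10,0],1],
    [[0,0,0],[0,-16,0],1],
    [[0,0,0],[0,-22,0],1],
    [[0,0,0],[0,-28,0],1],
    [[0,0,0],[0,-34,0],1],
    [[0,0,0],[0,-40,0],1],
    [[0,0,0],[0,-46,0],1],
    [[0,0,0],[0,-52,0],1],
    [[0,0,0],[0,-58,0],1],
    [[0,0,0],[0,-63,0],1],
    [[0,0,0],[0,-66,0],1],
    [[0,0,0],[0,-66,0],1],
  ],
)

```text
time: 9.05
ee_pos: [0.5572, -0.1156, 0.1704]
tcp_rot: [-180.0, 65.2, 168.4]
wrist_force: [0.4, -0.7, -2.8]
opening: 0.0587
grasp_force: 54.4
```

```bash
python3 -c "
from h import *
plan([.525,-.107,.14],[180,0,168.5])
p,R,o=state(); print(R.as_matrix()[:,2],o['wrist_force'],o['opening'],o['grasp_force'])"
```

```text
t 9.05 q [-11.8 -48.5 -63.1  10.2   0.1  -0.1] pos [ 0.5572 -0.1156  0.1704] rpy [-180.    65.2  168.4]
shift mm [ 41.6   1.9 -17.4] turn [-0.09 65.2  -0.12]
[ 0.88909196 -0.18331002 -0.41941975] [ 0.40033121 -0.71955277 -2.84408233] 0.058669180552871014 54.39119409144041
```

The straight outward tip runs out of reach: q2 and q3 are at their limits. I'll fit simple kinematics from the poses seen so far and find a tipping direction that is reachable.

```bash
cat > kin.py <<'E'
import numpy as np
from scipy.optimize import least_squares
from scipy.spatial.transform import Rotation as Ro
D=[(5.01,10.04,95.1,.5498,.2497),(11,5.8,84.8,.6003,.1512),(11.1,9,88,.5999,.1793),(-48.5,-63.1,10.2,np.hypot(.5572,.1156),.1704)]
A=[];b=[]
for q2,q3,q4,r,z in D:
    a,f,p=np.radians([q2,q2-q3,q2-q3+q4])
    A+=[[0,np.sin(a),np.cos(f),np.cos(p)],[1,np.cos(a),-np.sin(f),-np.sin(p)]]; b+=[r,z]
A=np.array(A);x=np.linalg.lstsq(A,np.array(b),rcond=None)[0]
z0,L1,L2,Lt=x
if __name__=="__main__": print(x.round(4),(A@x-b).round(4))
lo=np.radians([-179,-48,-65,-125,-81,-178]);hi=np.radians([179,103,70,130,86,178])
def fk(q,s):
    a,f,p=q[1],q[1]-q[2],q[1]-q[2]+q[3]
    Rz=Ro.from_rotvec([0,0,q[0]])
    w=np.array([L1*np.sin(a)+L2*np.cos(f),0,z0+L1*np.cos(a)-L2*np.sin(f)])
    d=np.array([np.cos(p),0,-np.sin(p)]); n=np.array([np.sin(p),0,np.cos(p)])
    t=Ro.from_rotvec(n*q[4]).apply(d)
    return Rz.apply(w+s*d+(Lt-s)*t),Rz.apply(t),Rz.apply(w)
def sol(pos,dr,s,q0):
    f=lambda q:np.r_[(fk(q,s)[0]-pos)*10,(fk(q,s)[1]-dr)*3]
    return least_squares(f,np.clip(q0,lo[:5]+.01,hi[:5]-.01),bounds=(lo[:5],hi[:5]))
E
python3 kin.py
python3 - <<'E'
from kin import *
for s in(0,.08):
  for el in (0,8):
    for ph in(20,30,40,50,-40,-50,-60,-70,-80):
      e,h=np.radians([el,ph]);dr=np.array([np.cos(e)*np.cos(h),np.cos(e)*np.sin(h),np.sin(e)])
      pos=np.array([.505,-.103,.16])+.02*np.array([np.cos(h),np.sin(h),0])
      r=min((sol(pos,dr,s,np.radians(q0)) for q0 in([-40,-30,-40,0,40],[20,-30,-40,0,-40],[-40,-10,-60,-40,40],[20,-10,-60,-40,-40])),key=lambda r:r.cost)
      P,T,W=fk(r.x,s); print(s,el,ph,"err mm",(np.linalg.norm(P-pos)*1e3).round(1),"deg",np.degrees(np.arccos(min(1,T@dr))).round(1),np.degrees(r.x).round(0),"wrist",W.round(2))
E
```

```text
[0.2035 0.4083 0.5216 0.4065] [ 0.005  -0.0002 -0.0029 -0.0007 -0.0007 -0.0007 -0.001   0.0016]
0 0 20 err mm 0.0 deg 0.0 [-59.   2. -58. -60.  79.] wrist [ 0.14 -0.24  0.16]
0 0 30 err mm 10.1 deg 2.3 [-58.   8. -51. -59.  86.] wrist [ 0.17 -0.28  0.16]
0 0 40 err mm 0.0 deg 0.0 [-59.  17. -39. 124.  81.] wrist [ 0.21 -0.35  0.16]
0 0 50 err mm 0.0 deg 0.0 [-57.  23. -30. 127.  73.] wrist [ 0.26 -0.4   0.16]
0 0 -40 err mm 0.0 deg 0.0 [ 35.  -1. -61. -60. -75.] wrist [0.21 0.15 0.16]
0 0 -50 err mm 13.3 deg 3.1 [ 34.   5. -55. -60. -81.] wrist [0.25 0.17 0.16]
0 0 -60 err mm 7.2 deg 1.5 [ 37.  16. -41. 123. -81.] wrist [0.32 0.24 0.16]
0 0 -70 err mm 0.0 deg 0.0 [ 35.  22. -33. 126. -75.] wrist [0.37 0.26 0.16]
0 0 -80 err mm 0.0 deg 0.0 [ 32.  28. -23. 129. -68.] wrist [0.44 0.28 0.16]
0 8 20 err mm 0.0 deg 0.0 [ -58.   15.  -56. -106.   76.] wrist [ 0.15 -0.23  0.1 ]
0 8 30 err mm 9.6 deg 2.4 [ -58.   17.  -49. -125.   82.] wrist [ 0.17 -0.28  0.11]
0 8 40 err mm 30.8 deg 8.1 [ -55.   17.  -46. -125.   85.] wrist [ 0.21 -0.29  0.13]
0 8 50 err mm 9.0 deg 6.2 [-58.  26. -30. 130.  
[... 1230 characters left out ...]
16 -0.15  0.09]
0.08 8 30 err mm 0.0 deg 0.0 [ -46.   23.  -53. -107.   74.] wrist [ 0.2  -0.2   0.07]
0.08 8 40 err mm 7.1 deg 2.3 [ -47.   29.  -45. -125.   82.] wrist [ 0.24 -0.25  0.06]
0.08 8 50 err mm 25.2 deg 8.2 [ -45.   28.  -42. -125.   86.] wrist [ 0.27 -0.26  0.08]
0.08 8 -40 err mm 0.0 deg 0.0 [ 19.  13. -64. -92. -58.] wrist [0.2  0.07 0.09]
0.08 8 -50 err mm 0.0 deg 0.0 [  23.   20.  -56. -101.  -71.] wrist [0.24 0.1  0.08]
0.08 8 -60 err mm 1.9 deg 0.6 [  24.   29.  -46. -125.  -80.] wrist [0.3  0.14 0.06]
0.08 8 -70 err mm 25.0 deg 6.6 [  21.   30.  -43. -125.  -81.] wrist [0.33 0.13 0.06]
0.08 8 -80 err mm 48.7 deg 13.4 [  18.   30.  -41. -125.  -81.] wrist [0.35 0.11 0.06]
```

Run:
```python
from kin import *
def ok(r,z,p):
    p_=np.radians(p); w=np.array([r-Lt*np.cos(p_), z+Lt*np.sin(p_)-z0]); d=np.hypot(*w)
    if d>L1+L2 or d<abs(L1-L2): return None
    c=(d*d-L1**2-L2**2)/(2*L1*L2); k=np.arccos(c)   # forearm rel. to upper, bending down
    al=np.arctan2(w[0],w[1])-np.arctan2(L2*np.sin(k),L1+L2*np.cos(k))  # q2 from vertical
    q2=np.degrees(al); f=q2+np.degrees(k)-90; q3=q2-f; q4=p-f
    return (round(q2),round(q3),round(q4)) if -48<q2<103 and -65.3<q3<70 and -125<q4<130 else None
for z in(.1,.13,.16,.2):
    for r in(.5,.53,.56): 
        L=[p for p in range(-20,200,2) if ok(r,z,p)]; print("pour z",z,"r",r,"p",min(L),max(L),ok(r,z,min(L)),ok(r,z,max(L)))
for r in(.35,.4,.45,.5,.55,.6,.65,.7):
    L=[p for p in range(0,200,2) if ok(r,.045,p)]; print("grasp r",r,"p",min(L),max(L),ok(r,.045,min(L)),ok(r,.045,max(L)))
```

```text
pour z 0.1 r 0.5 p -14 142 (46, -65, -125) (50, 37, 129)
pour z 0.1 r 0.53 p -16 138 (46, -61, -123) (51, 41, 128)
pour z 0.1 r 0.56 p -18 136 (47, -57, -122) (55, 49, 130)
pour z 0.13 r 0.5 p 46 140 (-47, -54, 40) (47, 37, 130)
pour z 0.13 r 0.53 p -18 136 (41, -63, -122) (48, 41, 129)
pour z 0.13 r 0.56 p -20 132 (43, -58, -121) (50, 46, 128)
pour z 0.16 r 0.5 p 48 136 (-46, -49, 45) (42, 35, 129)
pour z 0.16 r 0.53 p -20 134 (36, -64, -120) (46, 42, 130)
pour z 0.16 r 0.56 p -20 130 (35, -61, -116) (47, 46, 129)
pour z 0.2 r 0.5 p 48 132 (-46, -44, 50) (38, 35, 129)
pour z 0.2 r 0.53 p 40 128 (-48, -50, 38) (39, 39, 128)
pour z 0.2 r 0.56 p -20 126 (22, -65, -107) (43, 46, 129)
grasp r 0.35 p 72 166 (-46, -52, 66) (53, 16, 130)
grasp r 0.4 p 64 158 (-46, -55, 56) (52, 23, 129)
grasp r 0.45 p 54 152 (-47, -59, 42) (54, 31, 129)
grasp r 0.5 p 42 146 (-46, -65, 23) (56, 39, 128)
grasp r 0.55 p 36 140 (-35, -64, 7) (59, 47, 128)
grasp r 0.6 p 0 134 (27, -62, -89) (63, 57, 128)
grasp r 0.65 p 0 128 (28, -56, -84) (68, 69, 129)
grasp r 0.7 p 0 118 (30, -50, -80) (65, 68, 121)
```

The fit shows a better plan. I'll set the jar down and regrip it with the tool leaning (pitch about 45° below horizontal), then pour by swinging to about 140°. That keeps the palm above the jar and stays inside the joint ranges. First I'll unwind and set the jar back at its old spot.

>>> play_rows(
  increments=[
    [[0,0,0],[0,5,0],1],
    [[0,0,0],[0,12,0],1],
    [[0,0,0],[0,20,0],1],
    [[0,0,0],[0,28,0],1],
    [[0,0,0],[0,36,0],1],
    [[0,0,0],[0,44,0],1],
    [[0,0,0],[0,52,0],1],
    [[0,0,0],[0,59,0],1],
    [[0,0,0],[0,64,0],1],
    [[0,0,0],[0,66,0],1],
    [[0,0,0],[0,66,0],1],
  ],
)

```text
time: 10.15
ee_pos: [0.5591, -0.1155, 0.1746]
tcp_rot: [-180.0, -0.7, 168.4]
wrist_force: [-0.4, 0.1, -2.9]
opening: 0.0588
grasp_force: 54.3
```

```bash
python3 -c "
from h import *
plan([.485,-.353,.17],[180,0,144])"
```

```text
t 10.15 q [-11.7   7.6   4.6  87.6  -0.   -0.1] pos [ 0.5591 -0.1155  0.1746] rpy [-180.    -0.7  168.4]
shift mm [  24.9 -247.5    4.9] turn [-0.15 -0.67 24.41]
```

>>> play_rows(
  increments=[
    [[1,-10,0],[0,-0.7,1],1],
    [[3,-30,0],[0,-0.7,3],1],
    [[6,-55,0],[0,-0.7,6],1],
    [[8,-83,0],[0,-0.7,9],1],
    [[11,-111,0],[0,-0.7,12],1],
    [[14,-139,0],[0,-0.7,15],1],
    [[17,-167,0],[0,-0.7,18],1],
    [[20,-195,2],[0,-0.7,21],1],
    [[23,-220,4],[0,-0.7,23],1],
    [[25,-237,5],[0,-0.7,24.4],1],
    [[25,-245,5],[0,-0.7,24.4],1],
    [[25,-247.5,5],[0,-0.7,24.4],1],
    [[25,-247.5,5],[0,-0.7,24.4],1],
  ],
)

```text
time: 11.45
ee_pos: [0.4846, -0.3519, 0.1699]
tcp_rot: [-179.9, 0.2, 144.1]
wrist_force: [0.4, -0.2, -2.0]
opening: 0.059
grasp_force: 54.4
```

>>> play_rows(
  increments=[
    [[0,0,15],[0,0,0],1],
    [[0,0,40],[0,0,0],1],
    [[0,0,70],[0,0,0],1],
    [[0,0,95],[0,0,0],1],
    [[0,0,112],[0,0,0],1],
    [[0,0,120],[0,0,0],1],
    [[0,0,124],[0,0,0],1],
    [[0,0,124],[0,0,0],1],
  ],
)

```text
time: 12.25
ee_pos: [0.4849, -0.3522, 0.0455]
tcp_rot: [-179.9, 0.2, 144.1]
wrist_force: [-0.5, 0.3, -1.9]
opening: 0.0588
grasp_force: 54.3
```

>>> play_rows(
  increments=[
    [[0,0,2],[0,0,0],1],
    [[0,0,3],[0,0,0],1],
    [[0,0,3],[0,0,0],1],
    [[0,0,3],[0,0,0],0],
    [[0,0,3],[0,0,0],0],
    [[0,0,3],[0,0,0],0],
    [[0,0,3],[0,0,0],0],
    [[0,0,3],[0,0,0],0],
    [[0,0,0],[0,0,0],0],
    [[0,0,-30],[0,0,0],0],
    [[0,0,-60],[0,0,0],0],
    [[0,0,-90],[0,0,0],0],
    [[0,0,-100],[0,0,0],0],
    [[0,0,-100],[0,0,0],0],
  ],
)

```text
time: 13.65
ee_pos: [0.4852, -0.3528, 0.1473]
tcp_rot: [-179.9, 0.3, 144.1]
wrist_force: [-0.3, 0.5, -0.6]
opening: 0.0852
grasp_force: 0.0
```

>>> play_rows(
  increments=[
    [[0,0,0],[0,-8,0],0],
    [[0,0,0],[0,-16,0],0],
    [[0,0,0],[0,-24,0],0],
    [[0,0,0],[0,-32,0],0],
    [[0,0,0],[0,-40,0],0],
    [[0,0,0],[0,-45,0],0],
    [[0,0,0],[0,-45,0],0],
    [[0,0,0],[0,-45,0],0],
  ],
)

```text
time: 14.45
ee_pos: [0.4841, -0.352, 0.1448]
tcp_rot: [-179.9, 45.0, 144.1]
wrist_force: [0.2, 0.2, -0.1]
opening: 0.0854
grasp_force: 0.0
```

```bash
cat > jar.py <<'E'
from h import *
import sys
g0=np.array([float(sys.argv[1]),float(sys.argv[2])]); zb=float(sys.argv[3]) if len(sys.argv)>3 else 0
for n in("scene","top"):
    p,d=camera(n); cv2.imwrite(f"pics/last_{n}.png",p[:,:,::-1]); P=cloud(n,d); s=p.astype(int)
    m=(np.hypot(P[...,0]-g0[0],P[...,1]-g0[1])<.045)&(P[...,2]>.044+zb)&(P[...,2]<.056+zb)&(s.max(2)>70)
    Q=P[m]; A=np.c_[Q[:,:2],np.ones(len(Q))]; x=np.linalg.lstsq(A,(Q[:,:2]**2).sum(1),rcond=None)[0]; c=x[:2]/2
    print(n,len(Q),c.round(4),np.sqrt(x[2]+c@c).round(4),Q[:,2].mean().round(4))
E
python3 jar.py .485 -.353
python3 -c "
from h import *
plan([.485,-.353,.1],[180,45,144])"
```

```text
scene 185 [ 0.4856 -0.353 ] 0.0277 0.0496
top 47 [ 0.486  -0.3537] 0.0247 0.049
t 14.55 q [-36.  -28.9 -43.   30.7   0.   -0.1] pos [ 0.4852 -0.3528  0.1467] rpy [-179.9   45.1  144.2]
shift mm [33.1 -0.2 32.8] turn [-0.01  0.14  0.11]
```

>>> play_rows(
  increments=[
    [[17,0,17],[0,0,0],0],
    [[35,0,35],[0,0,0],0],
    [[52,0,53],[0,0,0],0],
    [[64,0,67],[0,0,0],0],
    [[70,0,74],[0,0,0],0],
    [[72,0,76],[0,0,0],0],
    [[72,0,76],[0,0,0],0],
    [[72,0,76],[0,0,0],1],
    [[72,0,76],[0,0,0],1],
    [[72,0,76],[0,0,0],1],
    [[72,0,76],[0,0,0],1],
    [[72,0,76],[0,0,0],1],
    [[72,0,76],[0,0,0],1],
    [[72,0,76],[0,0,0],1],
    [[72,0,76],[0,0,0],1],
    [[72,0,76],[0,0,0],1],
  ],
  grip_force=60,
)

```text
time: 16.15
ee_pos: [0.4877, -0.3548, 0.0428]
tcp_rot: [-179.9, 45.3, 144.2]
wrist_force: [-2.0, 1.1, 6.3]
opening: 0.0587
grasp_force: 65.1
```

>>> play_rows(
  increments=[
    [[-8,0,-8],[0,0,0],1],
    [[-22,0,-22],[0,0,0],1],
    [[-42,0,-42],[0,0,0],1],
    [[-62,0,-62],[0,0,0],1],
    [[-80,0,-80],[0,0,0],1],
    [[-90,0,-90],[0,0,0],1],
    [[-92,0,-92],[0,0,0],1],
    [[-92,0,-92],[0,0,0],1],
  ],
)

```text
time: 16.95
ee_pos: [0.4865, -0.3536, 0.1708]
tcp_rot: [-179.9, 45.1, 144.2]
wrist_force: [-0.2, -0.3, -3.0]
opening: 0.0587
grasp_force: 64.8
```

Run:
```python
from h import *
P=cloud("top",np.load("top0.npz")["d"])
for x0 in np.arange(.6,1.1,.1):
    m=(P[...,0]>x0)&(P[...,0]<x0+.1)&(P[...,1]>-.35)&(P[...,1]<.1); print(x0.round(1),np.nanmax(P[m][:,2]).round(3))
r=np.array([.98,-.2]);
plan([.500,-.102,.17],[180,45,168.5])
```

```text
0.6 0.074
0.7 0.097
0.8 0.152
0.9 0.16
1.0 0.16
1.1 0.076
t 16.95 q [-36.  -29.2 -40.5  33.6   0.   -0.1] pos [ 0.4865 -0.3536  0.1708] rpy [-179.9   45.1  144.2]
shift mm [ 96.8 211.7 -96.5] turn [-17.35   0.12 -17.2 ]
```

>>> play_rows(
  increments=[
    [[3,10,-3],[-0.7,0,-0.7],1],
    [[9,30,-9],[-2,0,-2],1],
    [[16,55,-16],[-4,0,-4],1],
    [[24,83,-24],[-6,0,-6],1],
    [[32,111,-32],[-8.5,0,-8.5],1],
    [[40,139,-40],[-11,0,-11],1],
    [[48,167,-48],[-13.5,0,-13.5],1],
    [[57,195,-57],[-16,0,-16],1],
    [[63,217,-63],[-17.3,0,-17.3],1],
    [[66,228,-66],[-17.3,0,-17.3],1],
    [[67,231,-67],[-17.3,0,-17.3],1],
    [[67,231,-67],[-17.3,0,-17.3],1],
  ],
)

```text
time: 18.15
ee_pos: [0.5452, -0.1104, 0.1692]
tcp_rot: [-179.8, 45.0, 168.8]
wrist_force: [-0.0, -0.3, -1.5]
opening: 0.0587
grasp_force: 64.9
```

```bash
python3 -c "
from h import *
plan([.461,-.094,.12],[180,45,168.5])"
```

```text
t 18.15 q [-11.4 -37.  -45.   37.   -0.1  -0.1] pos [ 0.5452 -0.1104  0.1692] rpy [-179.8   45.   168.8]
shift mm [ 95.5  -0.4 -25.9] turn [-0.02  0.03  0.19]
```

>>> play_rows(
  increments=[
    [[0,0,0],[0,6,0],1],
    [[2,0,0],[0,14,0],1],
    [[8,0,-2],[0,22,0],1],
    [[18,0,-5],[0,30,0],1],
    [[30,0,-8],[0,38,0],1],
    [[42,0,-11],[0,46,0],1],
    [[54,0,-14],[0,54,0],1],
    [[66,0,-18],[0,62,0],1],
    [[76,0,-21],[0,69,0],1],
    [[85,0,-24],[0,75,0],1],
    [[92,0,-25],[0,80,0],1],
    [[95,0,-25],[0,84,0],1],
    [[95,0,-25],[0,87,0],1],
    [[95,0,-25],[0,90,0],1],
    [[95,0,-25],[0,93,0],1],
    [[95,0,-25],[0,95,0],1],
    [[95,0,-25],[0,95,0],1],
    [[95,0,-25],[0,95,0],1],
  ],
)

```text
time: 19.95
ee_pos: [0.4627, -0.095, 0.1202]
tcp_rot: [-179.8, -49.8, 168.3]
wrist_force: [-0.9, -0.2, -2.6]
opening: 0.0586
grasp_force: 65.2
```

Run:
```python
from h import *
plan([.461,-.094,.12],[0,40,-11.5])
out=[]
for n,(a,b,c,d) in dict(scene=(200,140,360,240),top=(290,170,390,260)).items():
    p,_=camera(n); out.append(cv2.resize(p[b:d,a:c,::-1],(400,300)))
cv2.imwrite("pics/pour.png",np.hstack(out))
```

```text
t 19.95 q [-1.150e+01  4.070e+01  2.640e+01  1.255e+02 -1.000e-01  1.000e-01] pos [ 0.4627 -0.095   0.1202] rpy [-179.8  -49.8  168.3]
shift mm [1.1 0.6 1.5] turn [ 1.5000e-01  1.7018e+02 -1.1000e-01]
```

View pics/pour.png

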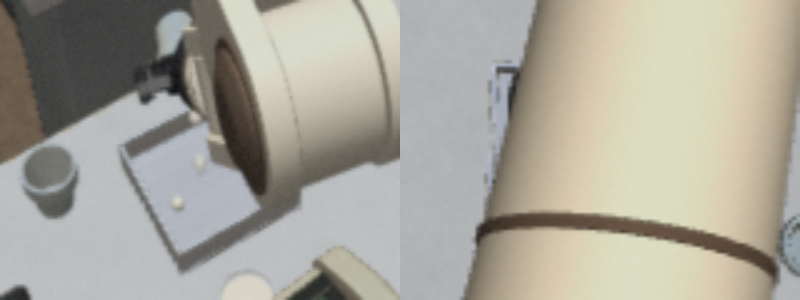

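The picture shows balls at (178,203) and (200,160) in the tray and a third leaving the mouth near (194,118). I'll wait a little, then swing back upright.

>>> play_rows(
  increments=[
    [[0,0,0],[0,0,0],1],
    [[0,0,0],[0,0,0],1],
    [[0,0,0],[0,0,0],1],
    [[0,0,0],[0,0,0],1],
    [[0,0,0],[0,0,0],1],
    [[0,0,0],[0,0,0],1],
  ],
)

```text
time: 20.65
ee_pos: [0.4625, -0.0945, 0.1208]
tcp_rot: [-179.8, -49.9, 168.4]
wrist_force: [-0.4, -0.5, -2.8]
opening: 0.0589
grasp_force: 65.2
```

```bash
python3 -c "
from h import *
plan([.5452,-.1104,.1692],[-180,45,168.5])"
```

```text
t 20.65 q [-1.150e+01  4.070e+01  2.640e+01  1.256e+02 -1.000e-01  1.000e-01] pos [ 0.4625 -0.0945  0.1208] rpy [-179.8  -49.9  168.4]
shift mm [-17.3   0.7 -95.6] turn [-1.600e-01 -9.487e+01  4.000e-02]
```

>>> play_rows(
  increments=[
    [[0,0,-3],[0,-6,0],1],
    [[-1,0,-10],[0,-14,0],1],
    [[-3,0,-19],[0,-22,0],1],
    [[-5,0,-29],[0,-30,0],1],
    [[-7,0,-40],[0,-38,0],1],
    [[-9,0,-52],[0,-46,0],1],
    [[-11,0,-64],[0,-54,0],1],
    [[-13,0,-76],[0,-62,0],1],
    [[-15,0,-86],[0,-70,0],1],
    [[-16,0,-92],[0,-78,0],1],
    [[-17,0,-95],[0,-86,0],1],
    [[-17,0,-95.5],[0,-92,0],1],
    [[-17,0,-95.5],[0,-94.9,0],1],
    [[-17,0,-95.5],[0,-94.9,0],1],
  ],
)

```text
time: 22.05
ee_pos: [0.543, -0.1107, 0.1675]
tcp_rot: [-179.8, 45.0, 168.7]
wrist_force: [-0.3, 0.1, -2.2]
opening: 0.0587
grasp_force: 65.2
```

```bash
python3 -c "
from h import *
ex=np.array([np.cos(np.radians(77.8)),np.sin(np.radians(77.8))]); s=np.array([.494,.186])-.04*ex; print(s)
az=np.degrees(np.arctan2(s[1],s[0])); print(az,np.hypot(*s))
s=s+.0025*s/np.hypot(*s)
plan([*s,.15],[180,45,180+az])"
```

```text
[0.48554701 0.14690336]
16.8333113127731 0.50728344693781
t 22.05 q [-11.5 -37.3 -45.3  37.1  -0.1  -0.1] pos [ 0.543  -0.1107  0.1675] rpy [-179.8   45.   168.7]
shift mm [ 86.5 242.3 -62.5] turn [-20.1   -0.08 -19.92]
```

```bash
python3 -c "
from h import *
plan([.526,.150,.17],[180,45,195.9])"
```

```text
t 22.05 q [-11.5 -37.3 -45.3  37.1  -0.1  -0.1] pos [ 0.543  -0.1107  0.1675] rpy [-179.8   45.   168.7]
shift mm [ 46.2 252.1 -50.6] turn [-19.44  -0.08 -19.26]
```

>>> play_rows(
  increments=[
    [[2,10,-2],[-0.7,0,-0.7],1],
    [[6,30,-6],[-2,0,-2],1],
    [[11,57,-11],[-4.2,0,-4.2],1],
    [[16,86,-17],[-6.5,0,-6.5],1],
    [[22,116,-23],[-9,0,-9],1],
    [[28,146,-29],[-11.3,0,-11.3],1],
    [[33,176,-35],[-13.6,0,-13.6],1],
    [[38,206,-41],[-15.9,0,-15.9],1],
    [[42,231,-46],[-18,0,-18],1],
    [[45,247,-49],[-19.3,0,-19.3],1],
    [[46,252,-50.5],[-19.4,0,-19.3],1],
    [[46,252,-50.5],[-19.4,0,-19.3],1],
  ],
)

```text
time: 23.25
ee_pos: [0.528, 0.1499, 0.1718]
tcp_rot: [-179.9, 44.9, -164.0]
wrist_force: [0.4, -0.6, -2.3]
opening: 0.0585
grasp_force: 65.2
```

Run:
```python
from h import *
plan([.5055,.1438,.0535],[180,45,195.9])
for n in ("scene","top"):
    p,d=camera(n); P=cloud(n,d); cv2.imwrite(f"pics/tray_{n}.png",p[:,:,::-1])
    b=((P[...,2]>.009)&(P[...,2]<.025)&(np.abs(P[...,0]-.505)<.066)&(np.abs(P[...,1]+.103)<.066)).astype(np.uint8)
    k,_,st,ce=cv2.connectedComponentsWithStats(b)
    for i in range(1,k):
        if st[i,4]>3: print(n,st[i,4],ce[i].round(1),onz(n,[ce[i]],.012)[0].round(3))
    if n=="top": cv2.imwrite("pics/t3.png",cv2.resize(p[170:270,190:390,::-1],(800,400)))
```

```text
t 23.25 q [ 15.9 -38.3 -45.3  38.1  -0.   -0.1] pos [0.528  0.1499 0.1718] rpy [-179.9   44.9 -164. ]
shift mm [100.1   0.5  67.3] turn [-0.05 -0.08  0.06]
scene 21 [285. 198.] [ 0.506 -0.096  0.012]
scene 20 [282.  203.9] [ 0.519 -0.114  0.012]
scene 15 [268.4 214.9] [ 0.532 -0.164  0.012]
top 15 [360.7 207.7] [ 0.531 -0.166  0.012]
top 20 [342.8 211.7] [ 0.52  -0.115  0.012]
top 19 [336.4 216.8] [ 0.506 -0.096  0.012]
```

View pics/t3.png

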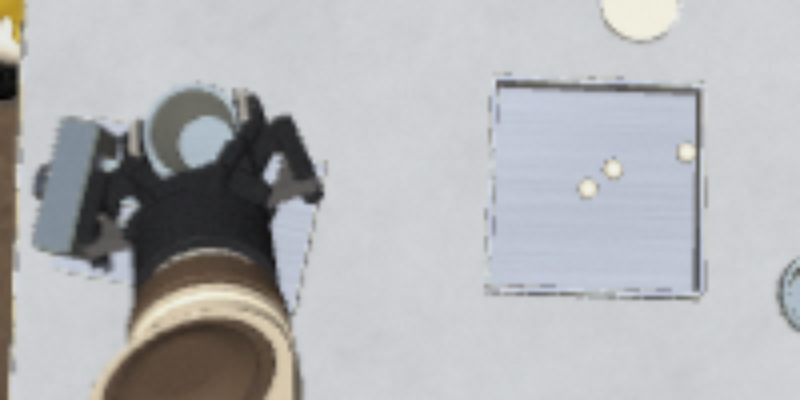

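All three balls lie in the tray at (587,188), (613,169) and (686,152), and the jar is over the plate. I'll set it down on the plate, off to one side and clear of the plunger.

>>> play_rows(
  increments=[
    [[10,0,7],[0,0,0],1],
    [[28,0,19],[0,0,0],1],
    [[50,0,34],[0,0,0],1],
    [[72,0,48],[0,0,0],1],
    [[88,0,59],[0,0,0],1],
    [[96,0,64],[0,0,0],1],
    [[99,0,66],[0,0,0],1],
    [[100.5,0,68],[0,0,0],1],
    [[100.5,0,68],[0,0,0],1],
  ],
)

```text
time: 24.25
ee_pos: [0.5065, 0.143, 0.0536]
tcp_rot: [-179.9, 45.0, -164.0]
wrist_force: [-0.2, -0.0, -1.6]
opening: 0.0589
grasp_force: 65.2
```

```bash
python3 -c "
from h import *
plan([.5055,.1438,.051],[180,45,195.9])"
```

```text
t 24.25 q [ 15.7 -38.9 -58.9  25.    0.   -0.2] pos [0.5065 0.143  0.0536] rpy [-179.9   45.  -164. ]
shift mm [2.4 1.  1.4] turn [-0.06  0.05  0.04]
```

Lower 2.5 mm, release, and retreat straight up and inward.

>>> play_rows(
  increments=[
    [[1,0,1],[0,0,0],1],
    [[1.7,0,1.7],[0,0,0],1],
    [[1.7,0,1.7],[0,0,0],1],
    [[1.7,0,1.7],[0,0,0],0],
    [[1.7,0,1.7],[0,0,0],0],
    [[1.7,0,1.7],[0,0,0],0],
    [[1.7,0,1.7],[0,0,0],0],
    [[1.7,0,1.7],[0,0,0],0],
    [[-8,0,-8],[0,0,0],0],
    [[-28,0,-28],[0,0,0],0],
    [[-48,0,-48],[0,0,0],0],
    [[-65,0,-65],[0,0,0],0],
    [[-75,0,-75],[0,0,0],0],
    [[-75,0,-75],[0,0,0],0],
  ],
)

```text
time: 25.65
ee_pos: [0.5067, 0.1434, 0.1613]
tcp_rot: [-179.9, 45.2, -164.0]
wrist_force: [-0.5, 0.2, 0.7]
opening: 0.0856
grasp_force: 0.0
```

```bash
python3 jar.py .5031 .1431 .008; python3 -c "
from h import *
plan([.5031,.1431,.15],[180,0,-102.2])"
```

```text
scene 125 [0.5038 0.1415] 0.0274 0.0571
top 66 [0.5018 0.1422] 0.027 0.0571
t 25.75 q [ 15.8 -42.5 -48.8  38.7   0.   -0.1] pos [0.5056 0.1431 0.1575] rpy [-179.9   44.9 -164. ]
shift mm [7.  0.7 3.6] turn [-24.26  40.32 -58.54]
```

>>> play_rows(
  increments=[
    [[0,0,0],[-2.4,4,-5.9],0],
    [[0,0,0],[-4.9,8.1,-11.7],0],
    [[0,0,0],[-7.3,12.1,-17.6],0],
    [[0,0,0],[-9.7,16.1,-23.4],0],
    [[0,0,0],[-12.1,20.2,-29.3],0],
    [[0,0,0],[-14.6,24.2,-35.1],0],
    [[0,0,0],[-17,28.2,-41],0],
    [[0,0,0],[-19.4,32.3,-46.8],0],
    [[0,0,0],[-21.8,36.3,-52.7],0],
    [[0,0,0],[-24.3,40.3,-58.5],0],
    [[0,0,0],[-24.3,40.3,-58.5],0],
    [[0,0,0],[-24.3,40.3,-58.5],0],
  ],
)

```text
time: 26.95
ee_pos: [0.5056, 0.1433, 0.1569]
tcp_rot: [179.9, 0.1, -102.3]
wrist_force: [0.3, -0.8, -0.2]
opening: 0.0852
grasp_force: 0.0
```

```bash
python3 -c "
from h import *
plan([.503,.142,.050],[180,0,-102.2])"
```

```text
t 26.95 q [ 15.8   0.8  -4.6  84.6   0.1 -61.9] pos [0.5056 0.1433 0.1569] rpy [ 1.799e+02  1.000e-01 -1.023e+02]
shift mm [  2.    2.1 106.9] turn [ 0.07  0.08 -0.15]
```

>>> play_rows(
  increments=[
    [[1,1,25],[0,0,0],0],
    [[2,2,55],[0,0,0],0],
    [[2,2,80],[0,0,0],0],
    [[2,2,96],[0,0,0],0],
    [[2,2,104],[0,0,0],0],
    [[2,2,106],[0,0,0],0],
    [[2,2,106],[0,0,0],0],
    [[2,2,106],[0,0,0],1],
    [[2,2,106],[0,0,0],1],
    [[2,2,106],[0,0,0],1],
    [[2,2,106],[0,0,0],1],
    [[2,2,106],[0,0,0],1],
    [[2,2,106],[0,0,0],1],
    [[2,2,106],[0,0,0],1],
    [[2,2,106],[0,0,0],1],
  ],
  grip_force=60,
)

```text
time: 28.45
ee_pos: [0.5044, 0.142, 0.0543]
tcp_rot: [-179.8, 0.1, -102.2]
wrist_force: [-0.4, 0.6, 6.3]
opening: 0.0587
grasp_force: 65.5
```

```bash
python3 -c "
from h import *
s=np.array([.494,.186])+.0013*np.array([.2113,.9774])
plan([*s,.051],[180,0,-102.2]); print(state()[2]['wrist_force'])"; python3 jar.py .503 .142 .008
```

```text
t 28.45 q [ 15.7   2.1 -14.7  73.    0.1 -62.1] pos [0.5044 0.142  0.0543] rpy [-1.798e+02  1.000e-01 -1.022e+02]
shift mm [-42.1  19.5   3.3] turn [-0.15  0.14 -0.03]
[-0.43872166  0.62284307  6.25166276]
scene 79 [0.5076 0.1428] 0.0301 0.0574
top 36 [0.5026 0.1371] 0.0241 0.0579
```

>>> play_rows(
  increments=[
    [[-2,2,-1.5],[0,0,0],1],
    [[-5,5,-1.5],[0,0,0],1],
    [[-9,9,-1.5],[0,0,0],1],
    [[-13,13,-1.5],[0,0,0],1],
    [[-17,16,-1.5],[0,0,0],1],
    [[-20,18,-1.5],[0,0,0],1],
    [[-22,19,-1.5],[0,0,0],1],
    [[-22,19,-1.5],[0,0,0],1],
    [[-22,19,-1.5],[0,0,0],1],
  ],
)

```text
time: 29.45
ee_pos: [0.4897, 0.1675, 0.0543]
tcp_rot: [-180.0, 0.1, -102.2]
wrist_force: [-0.1, 0.7, -0.0]
opening: 0.0591
grasp_force: 64.9
```

```bash
cat > st.py <<'E'
from h import *
p,R,o=state(); ex=np.array([.2113,.9774]);ey=np.array([-.9774,.2113]); s=np.array([.494,.186])+.0013*ex
d=p[:2]-s; w=np.array(o['wrist_force']); print("t",o['time'],"rel seat mm",(d@ex*1e3).round(2),(d@ey*1e3).round(2),"z",p[2].round(4),"F st x,y,z",(w[:2]@ex).round(2),(w[:2]@ey).round(2),w[2].round(2),"rpy",np.round(o['tcp_rot'],2),"grip",o['grasp_force'],o['opening'])
E
python3 st.py
python3 - <<'E'
from h import *
out=[]
for n,(a,b,c,d) in dict(scene=(330,120,430,195),top=(190,180,290,255)).items():
    p,_=camera(n); out.append(cv2.resize(p[b:d,a:c,::-1],(400,300),interpolation=cv2.INTER_CUBIC))
cv2.imwrite("pics/st1.png",np.hstack(out))
E
```

```text
t 29.45 rel seat mm -20.3 0.27 z 0.0543 F st x,y,z 0.62 0.22 -0.02 rpy [-1.7997e+02  1.0000e-01 -1.0221e+02] grip 64.93366843162221 0.05912896848768534
```

View pics/st1.png

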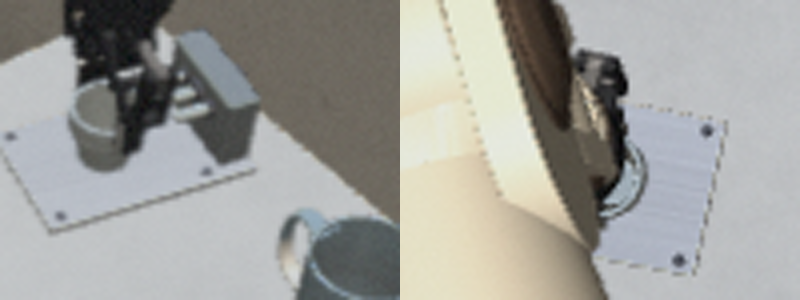

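The jar stands upright at (100,125) on the plate, short of the plunger. I'll push slowly while watching the force.

>>> play_rows(
  increments=[
    [[-1,0,0],[0,0,0],1],
    [[-2,0,0],[0,0,0],1],
    [[-4,0,0],[0,0,0],1],
    [[-6,0,0],[0,0,0],1],
    [[-8,0,0],[0,0,0],1],
    [[-10,0,0],[0,0,0],1],
    [[-11,0,0],[0,0,0],1],
    [[-12,0,0],[0,0,0],1],
    [[-12,0,0],[0,0,0],1],
  ],
)

```text
time: 30.45
ee_pos: [0.4922, 0.1786, 0.0543]
tcp_rot: [-180.0, -0.0, -102.2]
wrist_force: [-0.6, -5.8, 1.9]
opening: 0.0588
grasp_force: 65.1
```

```bash
python3 st.py
```

```text
t 30.45 rel seat mm -8.93 0.2 z 0.0543 F st x,y,z -5.76 -0.62 1.93 rpy [-179.96   -0.   -102.24] grip 65.10897724263486 0.058761629440147595
```

>>> play_rows(
  increments=[
    [[-1,0,0],[0,0,0],1],
    [[-2,0,0],[0,0,0],1],
    [[-3,0,0],[0,0,0],1],
    [[-4,0,0],[0,0,0],1],
    [[-4,0,0],[0,0,0],1],
  ],
)

```text
time: 30.95
ee_pos: [0.493, 0.1822, 0.0543]
tcp_rot: [-180.0, -0.0, -102.3]
wrist_force: [-1.6, -6.2, 3.1]
opening: 0.0585
grasp_force: 65.2
```

```bash
python3 st.py
```

```text
t 30.95 rel seat mm -5.25 0.22 z 0.0543 F st x,y,z -6.44 0.27 3.08 rpy [-1.7996e+02 -3.0000e-02 -1.0225e+02] grip 65.18474407464964 0.05847336080494872
```

>>> play_rows(
  increments=[
    [[-1,0,0],[0,0,0],1],
    [[-2,0,0],[0,0,0],1],
    [[-3,0,0],[0,0,0],1],
    [[-3,0,0],[0,0,0],1],
    [[-3,0,0],[0,0,0],1],
  ],
)

```text
time: 31.45
ee_pos: [0.4935, 0.185, 0.0543]
tcp_rot: [-180.0, -0.1, -102.3]
wrist_force: [-1.5, -8.6, 3.6]
opening: 0.0588
grasp_force: 65.2
```

```bash
python3 st.py
```

```text
t 31.45 rel seat mm -2.42 0.22 z 0.0543 F st x,y,z -8.7 -0.3 3.64 rpy [-1.7996e+02 -5.0000e-02 -1.0226e+02] grip 65.22882470642799 0.05882609688240316
```

>>> play_rows(
  increments=[
    [[-0.5,0,0],[0,0,0],1],
    [[-1,0,0],[0,0,0],1],
    [[-1,0,0],[0,0,0],1],
    [[-1,0,0],[0,0,0],1],
  ],
)

```text
time: 31.85
ee_pos: [0.4937, 0.1858, 0.0543]
tcp_rot: [-180.0, -0.1, -102.3]
wrist_force: [-2.2, -8.8, 3.5]
opening: 0.0588
grasp_force: 65.3
```

```bash
python3 st.py
```

```text
t 31.85 rel seat mm -1.57 0.22 z 0.0543 F st x,y,z -9.06 0.25 3.47 rpy [-1.7996e+02 -6.0000e-02 -1.0227e+02] grip 65.27253577005467 0.058842318116073294
```

>>> play_rows(
  increments=[
    [[-0.5,0,0],[0,0,0],1],
    [[-1,0,0],[0,0,0],1],
    [[-1,0,0],[0,0,0],1],
    [[-1,0,0],[0,0,0],1],
  ],
)

```text
time: 32.25
ee_pos: [0.4939, 0.1867, 0.0543]
tcp_rot: [-180.0, -0.1, -102.3]
wrist_force: [-2.0, -8.7, 2.9]
opening: 0.0589
grasp_force: 65.3
```

```bash
python3 st.py
```

```text
t 32.25 rel seat mm -0.63 0.24 z 0.0543 F st x,y,z -8.95 0.08 2.88 rpy [-1.7996e+02 -7.0000e-02 -1.0227e+02] grip 65.29495256763767 0.05885118619860966
```

>>> play_rows(
  increments=[
    [[-0.5,0,0],[0,0,0],1],
    [[-1,0,0],[0,0,0],1],
    [[-1,0,0],[0,0,0],1],
    [[-1,0,0],[0,0,0],1],
  ],
)

```text
time: 32.65
ee_pos: [0.4941, 0.1876, 0.0543]
tcp_rot: [-180.0, -0.1, -102.3]
wrist_force: [-1.9, -8.5, 3.8]
opening: 0.0588
grasp_force: 65.3
```

```bash
python3 st.py
```

```text
t 32.65 rel seat mm 0.3 0.25 z 0.0543 F st x,y,z -8.75 0.05 3.81 rpy [-1.7996e+02 -8.0000e-02 -1.0227e+02] grip 65.31754025694681 0.05882236778860977
```

>>> play_rows(
  increments=[
    [[-0.5,0,0],[0,0,0],1],
    [[-0.8,0,0],[0,0,0],1],
    [[-0.8,0,0],[0,0,0],1],
  ],
)

```text
time: 32.95
ee_pos: [0.4942, 0.188, 0.0543]
tcp_rot: [-180.0, -0.1, -102.3]
wrist_force: [-2.1, -12.1, 5.2]
opening: 0.0586
grasp_force: 65.4
```

```bash
python3 st.py
```

```text
t 32.95 rel seat mm 0.71 0.27 z 0.0543 F st x,y,z -12.26 -0.48 5.18 rpy [-1.7996e+02 -1.3000e-01 -1.0228e+02] grip 65.41080060502281 0.058626399601743394
```

>>> play_rows(
  increments=[
    [[-0.3,0,0],[0,0,0],1],
    [[-0.6,0,0],[0,0,0],1],
    [[-0.6,0,0],[0,0,0],1],
    [[-0.6,0,0],[0,0,0],1],
  ],
)

```text
time: 33.35
ee_pos: [0.4942, 0.1882, 0.0543]
tcp_rot: [-180.0, -0.2, -102.3]
wrist_force: [-3.2, -15.4, 5.3]
opening: 0.0586
grasp_force: 65.5
```

```bash
python3 st.py
```

```text
t 33.35 rel seat mm 0.86 0.22 z 0.0543 F st x,y,z -15.74 -0.1 5.26 rpy [-179.96   -0.18 -102.3 ] grip 65.53056309683598 0.058550498969678365
```

Axial force has climbed 7 N past the plunger's 8.7 N with no lateral force, so the collar is bedded on both pins. I'll hold, confirm it's steady and check the balls once more, then hand in.

>>> play_rows(
  increments=[
    [[0,0,0],[0,0,0],1],
    [[0,0,0],[0,0,0],1],
    [[0,0,0],[0,0,0],1],
    [[0,0,0],[0,0,0],1],
    [[0,0,0],[0,0,0],1],
  ],
)

```text
time: 33.85
ee_pos: [0.4942, 0.1882, 0.0543]
tcp_rot: [-180.0, -0.2, -102.3]
wrist_force: [-3.5, -14.0, 6.5]
opening: 0.0587
grasp_force: 65.5
```

```bash
python3 st.py
python3 - <<'E'
from h import *
n="scene"; p,d=camera(n); P=cloud(n,d)
b=((P[...,2]>.009)&(P[...,2]<.025)&(np.abs(P[...,0]-.505)<.066)&(np.abs(P[...,1]+.103)<.066)).astype(np.uint8)
k,_,st,ce=cv2.connectedComponentsWithStats(b); print([onz(n,[ce[i]],.012)[0].round(3) for i in range(1,k) if st[i,4]>3])
E
python3 st.py; python3 -c "
from h import *
print(workorder.job_done())"
```

```text
t 33.85 rel seat mm 0.9 0.27 z 0.0543 F st x,y,z -14.38 0.51 6.48 rpy [-179.96   -0.18 -102.29] grip 65.53108026462724 0.05869314045900643
[array([ 0.506, -0.096,  0.012]), array([ 0.52 , -0.114,  0.012]), array([ 0.532, -0.164,  0.012])]
t 33.9 rel seat mm 0.88 0.26 z 0.0543 F st x,y,z -15.05 0.03 5.25 rpy [-179.96   -0.18 -102.29] grip 65.53105885497644 0.05859086895441358
the job is handed in; nothing more can be done
None
```

The job is handed in at about 34 s of the 58 s allowed: all three balls are in the tray, and the upright jar is held in the gripper, pressed onto the stop pins with an estimated 6–7 N; no verdict came back.

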